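# Empty the turned pot and stand it to dry

### The arm

A 7-joint arm with a two-finger parallel gripper is mounted at the origin on the work surface. World frame = base frame: x ahead of the robot, y to its left, z up, the work surface at z = 0. Lengths are in m, angles in rad, forces in N, time in s.
With the tool pointing down it reaches from about 0.425 to 0.925 m from the base axis. Payload 6.8 kg.
Tool frame: the origin (TCP) lies on the centre line of the jaws, within the pads' length; the fingertips stand bot.tip_reach ahead of it and the grasp point (between the pads) lies 3 mm ahead of it (bot.tip_reach is the distance from the TCP to the fingertips, in m); z points along the fingers, y is the line along which they close (so a half turn about z gives the same grasp; the last joint's range is limited). The gripper opens to 85 mm and grips with 20 to 120 N. Pads are 22 mm wide; open, the fingers measure 114 mm over their backs; the gripper's body (76 mm by 85 mm) begins 54 mm behind the grasp point. The pads swing forward as they close: fully open they stand 13 mm farther back than shut.
Start: joints at [1.124, 0.477, 0.022, 1.555, -0.011, 1.109, -0.083], TCP at [0.224, -0.637, 0.253] pointing down, gripper open.
Joint ranges: [-2.96, 2.96], [-0.34, 2.1], [-1.41, 1.46], [0.24, 2.44], [-1.37, 4.51], [0.17, 1.92], [-2.96, 2.96]. Speed limits (rad/s): [2.39, 2.39, 3.14, 3.14, 3.14, 3.14, 3.14].

### API

Orientations are given as a unit quaternion [w, x, y, z].
In Python, from station import bot gives the robot as it stands.
- The arm moves only by the tool jog_arm, never from a script. Its argument "deltas" is a list of rows, each a list of 7 numbers: the shift along the world's x, y, z in m, then the turn, a rotation vector about the world's x, y, z in rad, then the opening, from 0 (shut) to 1 (fully open). In form: [[x, y, z, rx, ry, rz, grip], ...]. A call has 1 to 10 rows; each row shifts and turns the commanded pose from where the row before left it; what a row does not reach is not made up. A row lasts 1/10 s, in which the tool goes at most 50 mm and 8.59 degrees, less where a joint would pass 70% of its speed; a pose out of reach is approached as far as the arm can. A call with a gripper value outside its range is refused whole. The fingers move at their own pace and stop on an object; "newtons" is the grip in N (left out, the last holds). Time passes only in rows, so rows that do not move let the fingers close. It gives the time, the measured TCP pose, the force, the opening and the grip force at its end, in the units of the state.
- bot.get_obs(): the state, without advancing time (a new reading comes with each control period).
- bot.read_camera(name): name is "side" or "top"; returns a dict with "img" (420x560x3 uint8, red, green, blue), "K" (3x3 intrinsics, pixels), "dist_coeffs" ([k1, k2, p1, p2, k3] as OpenCV has them; the pictures are not rectified), "eye" and "attitude" of the camera in the world. Camera axes: x right, y down, z forward; pixel columns grow to the right and rows downward; lengths in m; the calibration is good to about 2 mm. A picture is of the moment at which its call begins. There is no depth.
- bot.hand_in(): hands the job in; it is judged then, once.
The state is a dict: "t": time; "q": joint angles; "joint_vel": joint speeds; "joint_torque": joint torques, N m; "eef_pos": TCP position; "tool_rot": TCP orientation; "contact_force": force on the tool from outside, world axes, zero at the start; "torque": the same for the moment, N m; "gripper_width": opening from 0.0 (shut) to 1.0 (fully open); "grasp_force": force on a finger pad.
Only numpy, scipy, OpenCV 4.12 (cv2) and the standard library are available. Lean on these libraries where they do the work, as an engineer would, in place of code of your own. Each camera call takes 0.05 s, during which the arm holds its last target. There are 200 camera calls.

### The job

The hollow turned pot lies on its side in the dowel cradle with three wooden offcuts in it: tip all three into the scrap tray. Then lay the empty pot back on its side in the cradle and let go of it, take it again the other way round, and set it down gently, not dropped, to stand upright, mouth up, wholly on the plywood drying board. Leave the offcuts in the tray, and the other things on the bench where they are.

Things in the scene. Friction and masses are not known exactly. Their poses are not given: they have to be found in the camera images.
- pot: (Sizes in mm.) Hollow turned pot of pale wood, on its side on the cradle, mouth to the left of the robot, three offcuts inside. Round cylinder 130 long, 66 outer diameter, 56 bore, open at one end (mouth), closed by an 8 thick flat foot at the other; about 0.16 kg. Origin on its axis at mid-length; its x axis runs along the pot's axis from foot to mouth (upright: x up).
- pot_mouth (a point): centre of the pot's open mouth, 65 from its origin along +x
- pot_foot (a point): centre of the pot's flat foot (outer face), 65 from its origin along -x
- stub: round offcut of the same wood, 30 diameter, 34 long; origin at its centre, x along its length
- chunk: block offcut of the same wood, 32 x 28 x 28; origin at its centre
- slab: block offcut of the same wood, 34 x 30 x 24; origin at its centre
- cradle: Fixed cradle: two parallel round dowels (16 diameter, 146 long, axes 41 apart and 49.5 over the table) on a dark wooden base 150 x 76. The pot lies along the dowels with its axis 85 over the table (its underside in the gap between the dowels). Origin: centre of its underside, on the table; x along the dowels, z up.
- tray: Scrap tray, fixed: open plywood box 200 (x) x 180 (y) x 60 high, walls and floor 8 thick. Origin: centre of its underside, on the table.
- board: Drying board, fixed: flat square of plywood 150 x 150 x 18 thick. Origin: centre of its underside, on the table; its top is 18 higher.
- sanding_block: bystander: cork sanding block, 50 x 100 x 32 high; origin at the underside
- wax_tin: bystander: aluminium tin, 60 across, 45 high; origin at the underside
- hammer: bystander: hammer lying flat, 270 long; origin at the underside, near its middle
- chuck: bystander: steel lathe chuck, 94 across, 55 high; origin at the underside
- glue: bystander: white glue bottle, 60 across, 150 high; origin at the underside
- gouge: bystander: turning gouge lying flat, wooden handle and steel blade, 400 long; origin at the underside, near its middle
There are look-alikes about, which are no part of the job. Leave any turquoise look-alike of the pot alone.

How it is judged:
On the way, in this order (a step that is already met when the one before it is completed fails the run):
1. all three offcuts lie in the scrap tray (x of stub in the frame of tray between -0.095 and 0.095 m and y of stub in the frame of tray between -0.085 and 0.085 m and z of stub in the frame of tray between 0 and 0.06 m and x of chunk in the frame of tray between -0.095 and 0.095 m and y of chunk in the frame of tray between -0.085 and 0.085 m and z of chunk in the frame of tray between 0 and 0.06 m and x of slab in the frame of tray between -0.095 and 0.095 m and y of slab in the frame of tray between -0.085 and 0.085 m and z of slab in the frame of tray between 0 and 0.06 m), for 0.3 s.
2. the pot lies on its side in the cradle again, let go of (x of pot in the frame of cradle between -0.05 and 0.05 m and y of pot in the frame of cradle between -0.012 and 0.012 m and z of pot in the frame of cradle between 0.078 and 0.092 m and angle between the x axis of pot and the x axis of cradle, either way round below 0.15 rad and contact force between pot and the fingers below 0.1 N), for 0.2 s.
At the end, for the whole second after the job is handed in: The pot stands at rest, released, mouth up within 0.08 rad of vertical, its foot on the top of the drying board with the foot's centre within 42 mm of the board's centre along both of its sides (so the foot is wholly on the board); all three offcuts lie at rest inside the scrap tray, below its rim (all of step 1 and x of pot_foot in the frame of board between -0.042 and 0.042 m and y of pot_foot in the frame of board between -0.042 and 0.042 m and z of pot_foot in the frame of board between 0.012 and 0.026 m and angle between pot's own x axis and vertical below 0.08 rad and linear speed of each of pot, stub, chunk, slab below 0.02 m/s and angular speed of pot below 0.1 rad/s); the robot touches nothing.
It fails at once if the pot is dropped onto the drying board from more than about 10 mm (horizontal distance between pot_foot and board below 0.1 m and angle between pot's own x axis and vertical below 0.5 rad and contact force between pot and the fingers below 0.1 N and linear speed of pot above 0.45 m/s).
It fails at once if a bystander is moved more than 30 mm (distance of any of sanding_block, wax_tin, hammer, chuck, glue, gouge from where it was at the start of the episode above 0.03 m).
It also fails if it takes over 61 s, if anything falls off the work surface, if the arm or the gripper's body presses on something with over 40 N, if the wrist force passes 120 N, or if a joint passes its speed limit or range.

## Working session

There is one attempt and no reset: what is moved stays moved. The work goes in short steps, Python scripts to look and compute and a tool call to move; the robot and the scene stay as the last step left them, time stands still between calls to the robot, and variables do not carry over. Pictures are saved under pics/ and viewed, at most 10 in all, crops included, and the job is handed in when it is done.

Besides the shell and the picture viewer there is one more tool, called after ">>>" as a command line: name --pt "numbers of a row" for each row, then --argument value for the rest. jog_arm: Moves the arm, as the interface text tells. Its arguments: {"type":"object","properties":{"deltas":{"type":"array"},"newtons":{"type":"number"}},"required":["deltas"]}

```bash
mkdir -p pics
python3 - <<'E'
from station import bot
import cv2
for n in("top","side"):
    c=bot.read_camera(n); cv2.imwrite(f"pics/{n}0.png",c["img"][:,:,::-1])
    print(n,c["K"],c["dist_coeffs"],c["eye"],c["attitude"])
print(bot.get_obs(),bot.tip_reach)
E
```

```text
top [[507.99029372   0.         268.90440843]
 [  0.         507.99029372 214.04918395]
 [  0.           0.           1.        ]] [0.0329656 0.        0.        0.        0.       ] [0.46218691 0.1165681  1.25144412] [ 0.02350497 -0.70218104  0.71150889 -0.01201663]
side [[531.10944716   0.         278.52654259]
 [  0.         531.10944716 206.89210801]
 [  0.           0.           1.        ]] [-0.18022208  0.          0.          0.          0.        ] [0.39791331 1.11367606 0.77045813] [ 0.0307967  -0.07619394  0.88218102 -0.46368383]
{'t': 0.1, 'q': array([ 1.12392519,  0.47770824,  0.02233058,  1.55630635, -0.01152214,
        1.10931406, -0.08307664]), 'joint_vel': array([-0.00035013, -0.00196573,  0.00141016, -0.00259882,  0.00074323,
       -0.00094863,  0.00078863]), 'joint_torque': array([ 4.98267473e-03, -5.97752273e+01,  1.61407080e+00, -2.81952935e+01,
        1.28754659e-02,  5.01915303e-03, -3.56422424e-05]), 'eef_pos': array([ 0.2241685 , -0.63618045,  0.25244836]), 'tool_rot': array([-7.83805985e-04,  9.85684444e-01,  1.68598725e-01, -1.80094446e-04]), 'contact_force': array([ 0.63569584,  0.42197335, -0.38663231]), 'torque': array([-0.0260632 , -0.03714415,  0.00753357]), 'grasp_force': 0.0, 'gripper_width': 0.9982956902576906} 0.022
```

View pics/top0.png

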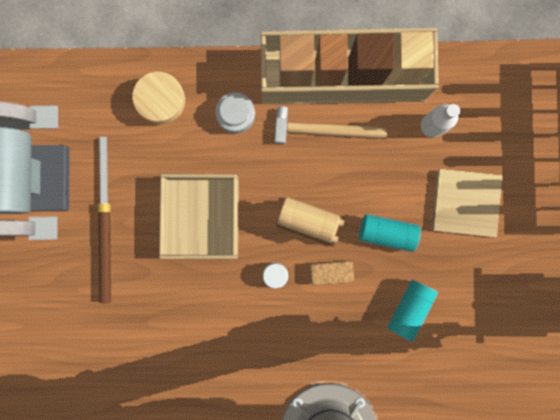

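View pics/side0.png

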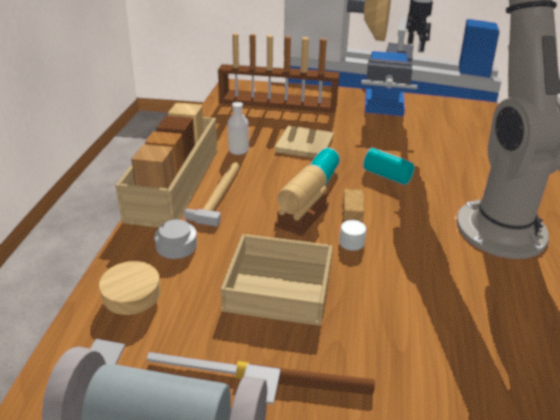

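The top view shows the pale pot on the cradle at (310,221), with the mouth to the left at about (283,215). The tray is at (199,217), the board at (468,203), and the block, tin and hammer at (332,273), (275,276) and (330,128). There are three candidates for the pot: pale (310,221), turquoise (390,233) and turquoise (412,310). Only the pale one fits, as it is pale wood and lies on the cradle. I'll confirm this in a crop.

```bash
cat > h.py <<'E'
import numpy as np,cv2
from station import bot
from scipy.spatial.transform import Rotation as R
def quat(q): return R.from_quat(np.roll(q,-1))
def world(c,px,z):
    p=cv2.undistortPoints(np.array([[px]],float),c["K"],np.array(c["dist_coeffs"]))[0,0]
    d=quat(c["attitude"]).apply([*p,1]); e=np.array(c["eye"]); return e+d*(z-e[2])/d[2]
def pix(c,P):
    r=quat(c["attitude"]).inv(); 
    return cv2.projectPoints(np.array(P,float).reshape(-1,3),r.as_rotvec(),-r.apply(c["eye"]),c["K"],np.array(c["dist_coeffs"]))[0][:,0]
def crop(c,x0,y0,x1,y1,s,f): cv2.imwrite(f,cv2.resize(c["img"][y0:y1,x0:x1,::-1],None,fx=s,fy=s,interpolation=cv2.INTER_CUBIC))
E
python3 - <<'E'
from h import *
c=bot.read_camera("top"); crop(c,260,160,510,340,3.2,"pics/c1.png")
for n,p,z in [("potc",(310,221),.085),("tray tl",(160,176),.06),("tray br",(239,258),.06),("tray tr",(238,175),.06),("tray bl",(161,259),.06),
 ("b1",(438,170),.018),("b2",(502,174),.018),("b3",(498,237),.018),("b4",(434,231),.018),("glue top",(452,111),.15),("tin",(276,276),.045),("cork",(332,273),.032),("tq1",(390,233),.033),("hammer head",(282,125),.02),("hh",(385,133),.01)]: print(n,world(c,p,z).round(4))
E
```

```text
potc [0.5037 0.0411 0.085 ]
tray tl [0.6157 0.3916 0.06  ]
tray br [0.4202 0.2068 0.06  ]
tray tr [0.6155 0.2073 0.06  ]
tray bl [0.4203 0.3897 0.06  ]
b1 [ 0.6255 -0.2743  0.018 ]
b2 [ 0.6132 -0.4258  0.018 ]
b3 [ 0.4619 -0.4111  0.018 ]
b4 [ 0.4781 -0.2605  0.018 ]
glue top [ 0.736  -0.2658  0.15  ]
tin [0.3763 0.1209 0.045 ]
cork [ 0.381  -0.0126  0.032 ]
tq1 [ 0.4744 -0.1521  0.033 ]
hammer head [0.7418 0.1014 0.02  ]
hh [ 0.7198 -0.1508  0.01  ]
```

View pics/c1.png

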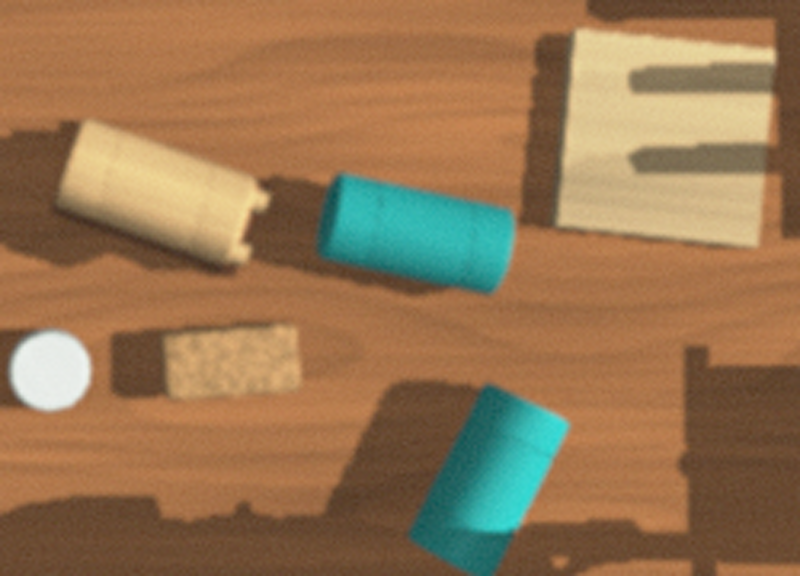

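The crop confirms it. The pale pot lies on the dowels, whose tips show at (258,200) and (242,250) in the crop, and the mouth end is at (72,162). Both turquoise pots stay alone.

Run:
```python
from h import *
c=bot.read_camera("top"); w=lambda x,y,z:world(c,(260+x/3.2,160+y/3.2),z)
P=[w(86,120,.085),w(58,205,.085),w(258,180,.085),w(235,268,.085)]
m=(P[0]+P[1])/2;f=(P[2]+P[3])/2;print(m,f,(m+f)/2,np.linalg.norm(m-f),np.degrees(np.arctan2(*(m-f)[[1,0]])),[np.linalg.norm(P[0]-P[1]),np.linalg.norm(P[2]-P[3])])
for a in [(86,120,258,180),(58,205,235,268)]:
    d=w(*a[:2],.085)-w(*a[2:],.085);print(np.degrees(np.arctan2(d[1],d[0])))
print("dowel tips",w(264,196,.0495),w(245,252,.0495))
print("tq ends",w(335,215,.033),w(505,250,.033),"tq2",w(528,405,.033),w(452,555,.033))
Rm=quat(bot.get_obs()["tool_rot"]).as_matrix();print(Rm.round(3))
s=bot.read_camera("side");print(pix(s,[m,f]))
```

```text
[0.52809971 0.10378581 0.085     ] [ 0.48232629 -0.02035544  0.085     ] [0.505213   0.04171518 0.085     ] 0.1323112068368204 69.76004089874482 [np.float64(0.06439194138138198), np.float64(0.06514275708628033)]
69.88359619945236
69.63994264886543
dowel tips [ 0.50337605 -0.03778656  0.0495    ] [ 0.4623019  -0.02300559  0.0495    ]
tq ends [ 0.48905697 -0.09240527  0.033     ] [ 0.46145369 -0.21737867  0.033     ] tq2 [ 0.34693955 -0.2308587   0.033     ] [ 0.23791888 -0.17204193  0.033     ]
[[ 0.943  0.332 -0.   ]
 [ 0.332 -0.943  0.001]
 [-0.    -0.001 -1.   ]]
[[289.34074722 200.96541546]
 [314.77144972 175.54420632]]
```

>>> jog_arm --pt "0.014 0.034 0 0 0 0.044 1" --pt "0.014 0.034 0 0 0 0.044 1" --pt "0.014 0.034 0 0 0 0.044 1" --pt "0.014 0.034 0 0 0 0.044 1" --pt "0.014 0.034 0 0 0 0.044 1" --pt "0.014 0.034 0 0 0 0.044 1" --pt "0.014 0.034 0 0 0 0.044 1" --pt "0.014 0.034 0 0 0 0.044 1" --pt "0.014 0.034 0 0 0 0.044 1" --pt "0.014 0.034 0 0 0 0.044 1"

```text
t: 1.25
eef_pos: [0.3647, -0.2952, 0.2534]
tool_rot: [0.0, 0.925, 0.38, 0.0]
contact_force: [-0.1, -0.7, -0.2]
gripper_width: 1.0
grasp_force: 0.0
```

>>> jog_arm --pt "0.014 0.034 0 0 0 0.044 1" --pt "0.014 0.034 0 0 0 0.044 1" --pt "0.014 0.034 0 0 0 0.044 1" --pt "0.014 0.034 0 0 0 0.044 1" --pt "0.014 0.034 0 0 0 0.044 1" --pt "0.014 0.034 0 0 0 0.044 1" --pt "0.014 0.034 0 0 0 0.044 1" --pt "0.014 0.034 0 0 0 0.044 1" --pt "0.014 0.034 0 0 0 0.044 1" --pt "0.014 0.034 0 0 0 0.044 1"

```text
t: 2.25
eef_pos: [0.5047, 0.0446, 0.2535]
tool_rot: [0.0, 0.82, 0.573, 0.0]
contact_force: [-0.2, -0.9, -0.3]
gripper_width: 0.999
grasp_force: 0.0
```

>>> jog_arm --pt "0 0 0 0 0 0 1" --pt "0 0 0 0 0 0 1" --pt "0 0 0 0 0 0 1"

```text
t: 2.55
eef_pos: [0.504, 0.0421, 0.2531]
tool_rot: [0.0, 0.82, 0.572, -0.0]
contact_force: [0.2, -0.2, 0.3]
gripper_width: 0.997
grasp_force: 0.0
```

```bash
cat >> h.py <<'E'
def st():
    o=bot.get_obs(); M=quat(o["tool_rot"]).as_matrix(); p=o["eef_pos"]
    print("t",round(o["t"],2),"p",p.round(4),"q",o["q"].round(2),"x",M[:,0].round(3),"y",M[:,1].round(3),"z",M[:,2].round(3),
     "yaz",np.degrees(np.arctan2(M[1,1],M[0,1])).round(2),"w",round(o["gripper_width"],3),"g",round(o["grasp_force"],1),"F",o["contact_force"].round(1)); return o
E
python3 -c "
from h import *
st()"
```

```text
t 2.55 p [0.504  0.0421 0.2531] q [ 0.27  0.25 -0.55  1.92  0.15  1.01 -0.7 ] x [ 0.346  0.938 -0.001] y [ 0.938 -0.346 -0.   ] z [-0.001 -0.001 -1.   ] yaz -20.27 w 0.997 g 0.0 F [ 0.2 -0.2  0.3]
```

>>> jog_arm --pt "0 0 -0.03 0 0 0 1" --pt "0 0 -0.03 0 0 0 1" --pt "0 0 -0.03 0 0 0 1" --pt "0 0 -0.025 0 0 0 1" --pt "0 0 -0.02 0 0 0 1" --pt "0 0 -0.015 0 0 0 1" --pt "0 0 -0.01 0 0 0 1" --pt "0 0 -0.005 0 0 0 1" --pt "0 0 0 0 0 0 1" --pt "0 0 0 0 0 0 1"

```text
t: 3.55
eef_pos: [0.5048, 0.0432, 0.0889]
tool_rot: [0.0, 0.82, 0.572, 0.0]
contact_force: [0.0, 0.2, 0.2]
gripper_width: 1.003
grasp_force: 0.0
```

>>> jog_arm --pt "0 0 0 0 0 0 0.7" --pt "0 0 0 0 0 0 0.6" --pt "0 0 0 0 0 0 0.6" --pt "0 0 0 0 0 0 0.6" --pt "0 0 0 0 0 0 0.6" --pt "0 0 0 0 0 0 0.6" --newtons 40

```text
t: 4.15
eef_pos: [0.5067, 0.0429, 0.0899]
tool_rot: [0.001, 0.82, 0.572, 0.002]
contact_force: [2.9, -2.3, 5.6]
gripper_width: 0.765
grasp_force: 44.5
```

```bash
python3 -c "
from h import *
st()"
```

```text
t 4.15 p [0.5067 0.0429 0.0899] q [ 0.18  0.48 -0.47  2.06  0.34  0.68 -0.87] x [0.346 0.938 0.002] y [ 0.938 -0.346  0.005] z [ 0.005 -0.    -1.   ] yaz -20.23 w 0.765 g 44.5 F [ 2.9 -2.3  5.6]
```

>>> jog_arm --pt "0 0 0.01 0 0 0 0.6" --pt "0 0 0.02 0.0235 -0.0087 0 0.6" --pt "0 0 0.02 0.0235 -0.0087 0 0.6" --pt "0 0 0.02 0.0235 -0.0087 0 0.6" --pt "0 0 0.02 0.0235 -0.0087 0 0.6" --pt "0 0 0.02 0.0235 -0.0087 0 0.6" --pt "0 0 0.02 0.0235 -0.0087 0 0.6" --pt "0 0 0.02 0.0235 -0.0087 0 0.6" --pt "0 0 0.01 0.0235 -0.0087 0 0.6" --pt "0 0 0 0 0 0 0.6"

```text
t: 5.15
eef_pos: [0.5044, 0.0428, 0.2498]
tool_rot: [-0.056, 0.816, 0.569, 0.083]
contact_force: [0.3, -0.3, -3.0]
gripper_width: 0.766
grasp_force: 45.7
```

>>> jog_arm --pt "0.0023 0.0139 0 0 0 0.06 0.6" --pt "0.0023 0.0139 0 0 0 0.12 0.6" --pt "0.0023 0.0139 0 0 0 0.12 0.6" --pt "0.0023 0.0139 0 0 0 0.12 0.6" --pt "0.0023 0.0139 0 0 0 0.12 0.6" --pt "0.0023 0.0139 0 0 0 0.12 0.6" --pt "0.0023 0.0139 0 0 0 0.12 0.6" --pt "0.0023 0.0139 0 0 0 0.12 0.6" --pt "0.0023 0.0139 0 0 0 0.12 0.6" --pt "0.0023 0.0139 0 0 0 0.12 0.6"

```text
t: 6.15
eef_pos: [0.5267, 0.1842, 0.2473]
tool_rot: [-0.093, 0.376, 0.921, 0.038]
contact_force: [0.6, 0.3, -2.3]
gripper_width: 0.765
grasp_force: 45.7
```

```bash
python3 -c "
from h import *
st()"
```

```text
t 6.15 p [0.5267 0.1842 0.2473] q [ 0.31  0.48 -0.87  1.74  0.19  1.14  0.19] x [-0.701  0.685  0.2  ] y [ 0.699  0.715 -0.001] z [-0.144  0.14  -0.98 ] yaz 45.65 w 0.765 g 45.7 F [ 0.6  0.3 -2.3]
```

>>> jog_arm --pt "0.0026 0.0136 0 0 0 0.12 0.6" --pt "0.0026 0.0136 0 0 0 0.12 0.6" --pt "0.0026 0.0136 0 0 0 0.12 0.6" --pt "0.0026 0.0136 0 0 0 0.12 0.6" --pt "0.0026 0.0136 0 0 0 0.12 0.6" --pt "0.0026 0.0136 0 0 0 0.12 0.6" --pt "0.0026 0.0136 0 0 0 0.12 0.6" --pt "0.0026 0.0136 0 0 0 0.12 0.6" --pt "0.0026 0.0136 0 0 0 0.12 0.6" --pt "0.0026 0.0136 0 0 0 0.12 0.6"

```text
t: 7.15
eef_pos: [0.5527, 0.3202, 0.247]
tool_rot: [-0.099, -0.21, 0.972, -0.021]
contact_force: [-0.1, 0.6, -1.8]
gripper_width: 0.765
grasp_force: 45.7
```

>>> jog_arm --pt "0 0 0 0 0 0.08 0.6" --pt "0 0 0 0 0 0.0 0.6" --pt "0 0 0 0 0 0.0 0.6"

```text
t: 7.45
eef_pos: [0.5528, 0.319, 0.2474]
tool_rot: [-0.098, -0.245, 0.964, -0.024]
contact_force: [0.0, 0.2, -2.2]
gripper_width: 0.768
grasp_force: 45.7
```

```bash
python3 -c "
from h import *
st()"
```

```text
t 7.45 p [0.5528 0.319  0.2474] q [ 0.02  0.75 -1.04  1.45  0.54  1.48  1.02] x [-0.861 -0.467  0.2  ] y [-0.477  0.879  0.001] z [-0.177 -0.095 -0.98 ] yaz 118.47 w 0.768 g 45.7 F [ 0.   0.2 -2.2]
```

>>> jog_arm --pt "0 0 -0.006 0.038 -0.07 0 0.6" --pt "0 0 -0.006 0.038 -0.07 0 0.6" --pt "0 0 -0.006 0.038 -0.07 0 0.6" --pt "0 0 -0.006 0.038 -0.07 0 0.6" --pt "0 0 -0.006 0.038 -0.07 0 0.6" --pt "0 0 -0.006 0.038 -0.07 0 0.6" --pt "0 0 -0.006 0.038 -0.07 0 0.6" --pt "0 0 -0.006 0.038 -0.07 0 0.6" --pt "0 0 -0.006 0.038 -0.07 0 0.6" --pt "0 0 -0.006 0.038 -0.07 0 0.6"

```text
t: 8.45
eef_pos: [0.5534, 0.3171, 0.1884]
tool_rot: [0.283, -0.234, 0.928, 0.072]
contact_force: [2.2, -0.5, -1.9]
gripper_width: 0.76
grasp_force: 45.7
```

```bash
python3 -c "
from h import *
st()"
```

```text
t 8.45 p [0.5534 0.3171 0.1884] q [ 0.04  0.42 -0.83  2.1   1.29  0.41  0.27] x [-0.731 -0.393 -0.558] y [-0.474  0.88   0.001] z [ 0.491  0.266 -0.83 ] yaz 118.31 w 0.76 g 45.7 F [ 2.2 -0.5 -1.9]
```

>>> jog_arm --pt "0 0 0 0.0285 -0.0527 0 0.6" --pt "0 0 0 0.0285 -0.0527 0 0.6" --pt "0 0 0 0.0285 -0.0527 0 0.6" --pt "0 0 0 0.0285 -0.0527 0 0.6" --pt "0 0 0 0.0285 -0.0527 0 0.6" --pt "0 0 0 0.0285 -0.0527 0 0.6" --pt "0 0 0 0.0285 -0.0527 0 0.6" --pt "0 0 0 0.0285 -0.0527 0 0.6" --pt "0 0 0 0.0285 -0.0527 0 0.6" --pt "0 0 0 0.0285 -0.0527 0 0.6"

```text
t: 9.45
eef_pos: [0.5547, 0.3169, 0.1887]
tool_rot: [0.538, -0.203, 0.807, 0.135]
contact_force: [0.4, -0.5, -0.8]
gripper_width: 0.764
grasp_force: 45.8
```

```bash
python3 -c "
from h import *
st()
a=bot.read_camera('top')['img'];b=bot.read_camera('side')['img']
cv2.imwrite('pics/pour.png',np.hstack([cv2.resize(a[130:330,110:310],(400,400)),cv2.resize(b[150:350,160:360],(400,400))])[:,:,::-1])"
```

```text
t 9.45 p [0.5547 0.3169 0.1887] q [ 0.12  0.7  -0.98  2.39  2.68  1.08 -0.87] x [-0.34  -0.182 -0.923] y [-0.472  0.882 -0.   ] z [ 0.814  0.435 -0.385] yaz 118.15 w 0.764 g 45.8 F [ 0.4 -0.5 -0.8]
```

View pics/pour.png

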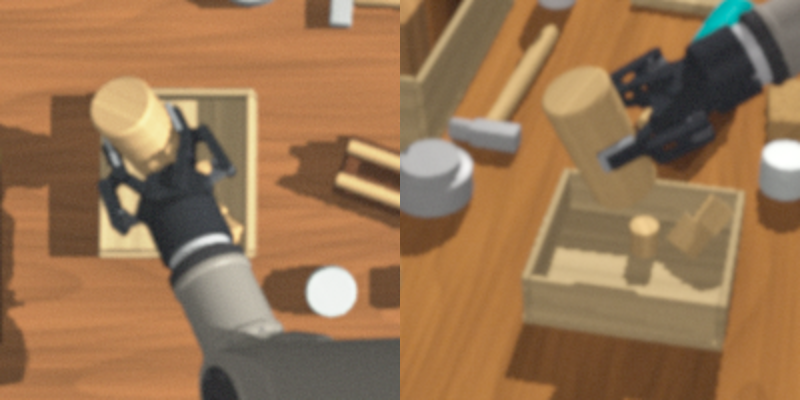

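The offcuts are in the tray: the stub stands at (645,235), and the chunk and slab lean at (690,230) in the right half. The pot is empty, so I'm going back.

>>> jog_arm --pt "0 0 0.01 -0.0285 0.053 0 0.6" --pt "0 0 0.01 -0.0285 0.053 0 0.6" --pt "0 0 0.01 -0.0285 0.053 0 0.6" --pt "0 0 0.01 -0.0285 0.053 0 0.6" --pt "0 0 0.01 -0.0285 0.053 0 0.6" --pt "0 0 0.01 -0.0285 0.053 0 0.6" --pt "0 0 0 -0.0285 0.053 0 0.6" --pt "0 0 0 -0.0285 0.053 0 0.6" --pt "0 0 0 -0.0285 0.053 0 0.6" --pt "0 0 0 -0.0285 0.053 0 0.6"

```text
t: 10.55
eef_pos: [0.555, 0.3155, 0.2472]
tool_rot: [0.298, -0.232, 0.923, 0.07]
contact_force: [0.6, -0.1, -1.3]
gripper_width: 0.763
grasp_force: 45.8
```

>>> jog_arm --pt "0 0 0 -0.038 0.07 0 0.6" --pt "0 0 0 -0.038 0.07 0 0.6" --pt "0 0 0 -0.038 0.07 0 0.6" --pt "0 0 0 -0.038 0.07 0 0.6" --pt "0 0 0 -0.038 0.07 0 0.6" --pt "0 0 0 -0.038 0.07 0 0.6" --pt "0 0 0 -0.038 0.07 0 0.6" --pt "0 0 0 0 0 0 0.6"

```text
t: 11.35
eef_pos: [0.5574, 0.3158, 0.2464]
tool_rot: [0.034, -0.245, 0.969, 0.003]
contact_force: [0.8, 0.3, -3.0]
gripper_width: 0.76
grasp_force: 45.7
```

```bash
python3 -c "
from h import *
st()"
```

```text
t 11.35 p [0.5574 0.3158 0.2464] q [ 0.04  0.56 -0.93  1.65  0.53  1.12  1.03] x [-0.878 -0.474 -0.067] y [-0.474  0.88  -0.011] z [ 0.064  0.022 -0.998] yaz 118.32 w 0.76 g 45.7 F [ 0.8  0.3 -3. ]
```

>>> jog_arm --pt "0 0 0 -0.032 0.059 0 0.6" --pt "-0.005 -0.0274 0 0 0 0.08 0.6" --pt "-0.005 -0.0274 0 0 0 0.08 0.6" --pt "-0.005 -0.0274 0 0 0 0.08 0.6" --pt "-0.005 -0.0274 0 0 0 0.08 0.6" --pt "-0.005 -0.0274 0 0 0 0.08 0.6" --pt "-0.005 -0.0274 0 0 0 0.08 0.6" --pt "-0.005 -0.0274 0 0 0 0.08 0.6" --pt "-0.005 -0.0274 0 0 0 0.08 0.6" --pt "-0.005 -0.0274 0 0 0 0.08 0.6"

```text
t: 12.35
eef_pos: [0.5102, 0.0671, 0.2458]
tool_rot: [0.005, -0.573, 0.82, -0.008]
contact_force: [0.5, -0.7, -0.9]
gripper_width: 0.762
grasp_force: 45.7
```

>>> jog_arm --pt "-0.005 -0.0274 0 0 0 0 0.6" --pt "0 0 0 0 0 0 0.6" --pt "0 0 0 0 0 0 0.6"

```text
t: 12.65
eef_pos: [0.5055, 0.04, 0.2457]
tool_rot: [0.004, -0.571, 0.821, -0.008]
contact_force: [-0.2, 0.7, -1.8]
gripper_width: 0.764
grasp_force: 45.7
```

```bash
python3 -c "
from h import *
st()"
```

```text
t 12.65 p [0.5055 0.04   0.2457] q [ 0.75  0.45 -1.2   1.91  0.49  1.1   2.14] x [-0.348 -0.937  0.002] y [-0.937  0.348 -0.017] z [ 0.016 -0.008 -1.   ] yaz 159.63 w 0.764 g 45.7 F [-0.2  0.7 -1.8]
```

>>> jog_arm --pt "0.0015 0.002 -0.025 0.008 0.016 0 0.6" --pt "0 0 -0.03 0 0 0 0.6" --pt "0 0 -0.03 0 0 0 0.6" --pt "0 0 -0.03 0 0 0 0.6" --pt "0 0 -0.02 0 0 0 0.6" --pt "0 0 -0.01 0 0 0 0.6" --pt "0 0 -0.005 0 0 0 0.6" --pt "0 0 -0.003 0 0 0 0.6" --pt "0 0 0 0 0 0 0.6" --pt "0 0 0 0 0 0 0.6"

```text
t: 13.65
eef_pos: [0.5077, 0.0426, 0.0932]
tool_rot: [-0.001, -0.572, 0.82, 0.001]
contact_force: [-0.9, 0.2, -1.7]
gripper_width: 0.764
grasp_force: 45.7
```

```bash
python3 -c "
from h import *
st()
s=bot.read_camera('side');crop(s,200,110,380,250,4,'pics/lay.png')"
```

```text
t 13.65 p [0.5077 0.0426 0.0932] q [ 0.57  0.65 -1.    2.03  0.73  0.87  1.94] x [-0.346 -0.938  0.   ] y [-0.938  0.346  0.002] z [-0.002  0.    -1.   ] yaz 159.75 w 0.764 g 45.7 F [-0.9  0.2 -1.7]
```

View pics/lay.png

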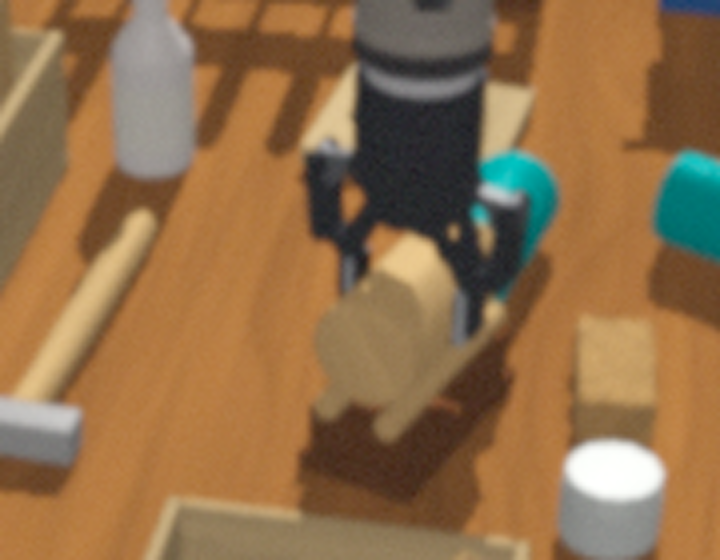

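The pot's foot face, at (375,340) in the crop, is level and centred over the two dowels. I'll lower the last millimetres and release.

>>> jog_arm --pt "0 0 -0.0015 0 0 0 0.6" --pt "0 0 -0.0015 0 0 0 0.6" --pt "0 0 0 0 0 0 0.6" --pt "0 0 0 0 0 0 0.6"

```text
t: 14.1
eef_pos: [0.5075, 0.0423, 0.0904]
tool_rot: [-0.001, -0.572, 0.82, 0.0]
contact_force: [-3.6, -2.3, 9.5]
gripper_width: 0.761
grasp_force: 47.1
```

>>> jog_arm --pt "0 0 0 0 0 0 0.8" --pt "0 0 0 0 0 0 0.9" --pt "0 0 0 0 0 0 1" --pt "0 0 0 0 0 0 1" --pt "0 0 0 0 0 0 1" --pt "0 0 0 0 0 0 1" --pt "0 0 0 0 0 0 1" --pt "0 0 0.01 0 0 0 1" --pt "0 0 0.02 0 0 0 1" --pt "0 0 0.03 0 0 0 1"

```text
t: 15.1
eef_pos: [0.5062, 0.0423, 0.1496]
tool_rot: [-0.002, -0.572, 0.82, 0.002]
contact_force: [0.0, 0.3, 0.6]
gripper_width: 0.998
grasp_force: 0.0
```

>>> jog_arm --pt "0 0 0.04 0 0 -0.12 1" --pt "0 0 0.04 0 0 -0.14 1" --pt "0 0 0.03 0 0 -0.14 1" --pt "0 0 0 0 0 -0.14 1" --pt "0 0 0 0 0 -0.14 1" --pt "0 0 0 0 0 -0.14 1" --pt "0 0 0 0 0 -0.14 1" --pt "0 0 0 0 0 -0.14 1" --pt "0 0 0 0 0 -0.14 1" --pt "0 0 0 0 0 -0.14 1"

```text
t: 16.1
eef_pos: [0.5069, 0.0428, 0.2601]
tool_rot: [-0.0, 0.084, 0.996, 0.002]
contact_force: [-0.3, 0.4, 0.3]
gripper_width: 0.998
grasp_force: 0.0
```

>>> jog_arm --pt "0 0 0 0 0 -0.14 1" --pt "0 0 0 0 0 -0.14 1" --pt "0 0 0 0 0 -0.14 1" --pt "0 0 0 0 0 -0.14 1" --pt "0 0 0 0 0 -0.14 1" --pt "0 0 0 0 0 -0.14 1" --pt "0 0 0 0 0 -0.14 1" --pt "0 0 0 0 0 -0.14 1" --pt "0 0 0 0 0 -0.14 1" --pt "0 0 0 0 0 -0.14 1"

```text
t: 17.1
eef_pos: [0.5069, 0.0429, 0.26]
tool_rot: [0.001, 0.706, 0.708, 0.002]
contact_force: [0.5, 0.5, -0.3]
gripper_width: 1.001
grasp_force: 0.0
```

```bash
python3 -c "
from h import *
st()"
```

```text
t 17.1 p [0.5069 0.0429 0.26  ] q [ 0.35  0.26 -0.64  1.91  0.18  1.03 -0.37] x [-0.004  1.     0.001] y [1.    0.004 0.004] z [ 0.004  0.001 -1.   ] yaz 0.2 w 1.001 g 0.0 F [ 0.5  0.5 -0.3]
```

>>> jog_arm --pt "-0.0055 -0.0149 -0.004 0 0 -0.119 1" --pt "-0.0055 -0.0149 -0.004 0 0 -0.119 1" --pt "-0.0055 -0.0149 -0.004 0 0 -0.119 1" --pt "-0.0055 -0.0149 -0.004 0.1146 -0.0423 0 1" --pt "-0.0055 -0.0149 -0.004 0.1146 -0.0423 0 1" --pt "-0.0055 -0.0149 -0.004 0.1146 -0.0423 0 1" --pt "-0.0055 -0.0149 -0.004 0.1146 -0.0423 0 1" --pt "-0.0055 -0.0149 -0.004 0.1146 -0.0423 0 1" --pt "0 0 0 0 0 0 1" --pt "0 0 0 0 0 0 1"

```text
t: 18.1
eef_pos: [0.4629, -0.0777, 0.2274]
tool_rot: [-0.17, 0.782, 0.546, 0.249]
contact_force: [-0.0, 1.6, -0.7]
gripper_width: 1.001
grasp_force: 0.0
```

```bash
python3 -c "
from h import *
st()
a=bot.read_camera('top');b=bot.read_camera('side')
cv2.imwrite('pics/pre.png',np.hstack([cv2.resize(a['img'][150:300,250:400],(400,400)),cv2.resize(b['img'][110:260,220:370],(400,400))])[:,:,::-1])"
```

```text
t 18.1 p [ 0.4629 -0.0777  0.2274] q [ 0.95  0.31 -0.63  2.08 -0.57  0.89  0.38] x [0.281 0.769 0.575] y [ 0.938 -0.347  0.005] z [ 0.203  0.538 -0.818] yaz -20.28 w 1.001 g 0.0 F [-0.   1.6 -0.7]
```

View pics/pre.png

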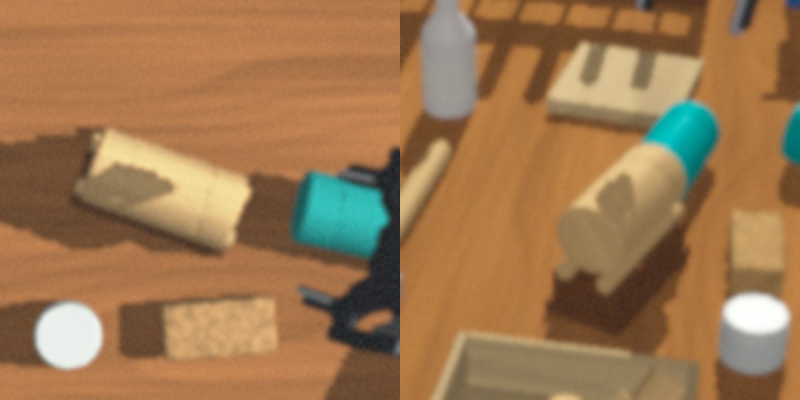

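The pot lies in the cradle, foot at about (90,165) and mouth at about (240,215) in the left half, and it is released. I'll check its centre numerically.

```bash
python3 -c "
from h import *
c=bot.read_camera('top')
w=lambda x,y:world(c,(250+x*.375,150+y*.375),.085)
m=(w(250,182)+w(231,250))/2
f=(w(108,131)+w(84,196))/2
print(m,f,(m+f)/2,np.linalg.norm(m-f),np.degrees(np.arctan2(*(m-f)[[1,0]])))"
```

```text
[ 0.47994086 -0.02750888  0.085     ] [0.52676029 0.09576245 0.085     ] [0.50335057 0.03412679 0.085     ] 0.1318631042805295 -110.79717496216679
```

>>> jog_arm --pt "0.003 0.0083 -0.014 0 0 0 1" --pt "0.003 0.0083 -0.014 0 0 0 1" --pt "0.003 0.0083 -0.014 0 0 0 1" --pt "0.003 0.0083 -0.014 0 0 0 1" --pt "0.003 0.0083 -0.014 0 0 0 1" --pt "0.003 0.0083 -0.014 0 0 0 1" --pt "0.003 0.0083 -0.014 0 0 0 1" --pt "0.003 0.0083 -0.014 0 0 0 1" --pt "0.003 0.0083 -0.014 0 0 0 1" --pt "0.003 0.0083 -0.014 0 0 0 1"

```text
t: 19.25
eef_pos: [0.4939, 0.0082, 0.0877]
tool_rot: [-0.17, 0.78, 0.548, 0.249]
contact_force: [1.0, -1.3, 0.5]
gripper_width: 1.0
grasp_force: 0.0
```

>>> jog_arm --pt "0 0 0 0 0 0 1" --pt "0 0 0 0 0 0 0.7" --pt "0 0 0 0 0 0 0.6" --pt "0 0 0 0 0 0 0.6" --pt "0 0 0 0 0 0 0.6" --pt "0 0 0 0 0 0 0.6" --pt "0 0 0 0 0 0 0.6" --pt "0 0 0 0 0 0 0.6" --newtons 45

```text
t: 20.05
eef_pos: [0.4933, 0.0066, 0.0884]
tool_rot: [-0.17, 0.781, 0.547, 0.249]
contact_force: [-2.8, 2.4, 6.7]
gripper_width: 0.765
grasp_force: 50.2
```

```bash
python3 -c "
from h import *
st()"
```

```text
t 20.05 p [0.4933 0.0066 0.0884] q [ 0.77  0.58 -0.67  2.18 -0.61  0.46  0.4 ] x [0.278 0.77  0.575] y [ 0.939 -0.343  0.006] z [ 0.202  0.538 -0.818] yaz -20.07 w 0.765 g 50.2 F [-2.8  2.4  6.7]
```

>>> jog_arm --pt "0 0 0.01 0 0 0 0.6" --pt "0 0 0.02 0 0 0 0.6" --pt "0 0 0.025 0 0 0 0.6" --pt "0 0 0.025 -0.0845 0.031 0 0.6" --pt "0 0 0.025 -0.0845 0.031 0 0.6" --pt "0 0 0.025 -0.0845 0.031 0 0.6" --pt "0 0 0.025 -0.0845 0.031 0 0.6" --pt "0 0 0.025 -0.0845 0.031 0 0.6" --pt "0 0 0.01 -0.0845 0.031 0 0.6" --pt "0 0 0 -0.0845 0.031 0 0.6"

```text
t: 21.05
eef_pos: [0.4942, 0.0057, 0.2807]
tool_rot: [0.011, 0.819, 0.573, -0.006]
contact_force: [-0.0, 0.1, -3.2]
gripper_width: 0.767
grasp_force: 50.4
```

>>> jog_arm --pt "0.0041 -0.029 0 0 0 0.1135 0.6" --pt "0.0041 -0.029 0 0 0 0.1135 0.6" --pt "0.0041 -0.029 0 0 0 0.1135 0.6" --pt "0.0041 -0.029 0 0 0 0.1135 0.6" --pt "0.0041 -0.029 0 0 0 0.1135 0.6" --pt "0.0041 -0.029 0 0 0 0.1135 0.6" --pt "0.0041 -0.029 0 0 0 0.1135 0.6" --pt "0.0041 -0.029 0 0 0 0.1135 0.6" --pt "0.0041 -0.029 0 0 0 0.1135 0.6" --pt "0.0041 -0.029 0 0 0 0.1135 0.6"

```text
t: 22.05
eef_pos: [0.5335, -0.2855, 0.2781]
tool_rot: [0.01, 0.38, 0.925, -0.002]
contact_force: [0.4, 0.0, -1.7]
gripper_width: 0.762
grasp_force: 50.7
```

>>> jog_arm --pt "0.0041 -0.029 0 0 0 0.1135 0.6" --pt "0.0041 -0.029 0 0 0 0.1135 0.6" --pt "0 0 0 0 0 0 0.6" --pt "0 0 0 0 0 0 0.6"

```text
t: 22.45
eef_pos: [0.5415, -0.3428, 0.2775]
tool_rot: [0.009, 0.277, 0.961, -0.001]
contact_force: [0.2, 0.8, -1.7]
gripper_width: 0.766
grasp_force: 50.8
```

```bash
python3 -c "
from h import *
st()"
```

```text
t 22.45 p [ 0.5415 -0.3428  0.2775] q [ 0.8   0.43 -0.45  1.6   0.2   1.14  1.31] x [-0.847  0.532 -0.018] y [0.532 0.847 0.004] z [ 0.017 -0.006 -1.   ] yaz 57.88 w 0.766 g 50.8 F [ 0.2  0.8 -1.7]
```

>>> jog_arm --pt "0 0 0 -0.05 -0.0796 0 0.6" --pt "0 0 0 -0.05 -0.0796 0 0.6" --pt "0 0 0 -0.05 -0.0796 0 0.6" --pt "0 0 0 -0.05 -0.0796 0 0.6" --pt "0 0 0 -0.05 -0.0796 0 0.6" --pt "0 0 0 -0.05 -0.0796 0 0.6" --pt "0 0 0 -0.05 -0.0796 0 0.6" --pt "0 0 0 -0.05 -0.0796 0 0.6" --pt "0 0 0 -0.05 -0.0796 0 0.6" --pt "0 0 0 -0.05 -0.0796 0 0.6"

```text
t: 23.45
eef_pos: [0.5375, -0.3515, 0.278]
tool_rot: [0.354, 0.262, 0.89, -0.119]
contact_force: [0.3, 0.3, -1.4]
gripper_width: 0.763
grasp_force: 50.8
```

>>> jog_arm --pt "0 0 -0.02 0 0 0 0.6" --pt "0 0 -0.02 0 0 0 0.6" --pt "0 0 -0.02 0 0 0 0.6" --pt "0 0 -0.02 0 0 0 0.6" --pt "0 0 -0.02 0 0 0 0.6" --pt "0 0 0 0 0 0 0.6" --pt "0 0 0 0 0 0 0.6"

```text
t: 24.15
eef_pos: [0.5374, -0.3532, 0.1835]
tool_rot: [0.353, 0.263, 0.89, -0.12]
contact_force: [-0.7, -0.1, -2.3]
gripper_width: 0.762
grasp_force: 50.8
```

```bash
python3 -c "
from h import *
st()
a=bot.read_camera('top');b=bot.read_camera('side')
cv2.imwrite('pics/place.png',np.hstack([cv2.resize(a['img'][140:265,400:525],(400,400)),cv2.resize(b['img'][60:185,240:365],(400,400))])[:,:,::-1])"
```

```text
t 24.15 p [ 0.5374 -0.3532  0.1835] q [ 0.83  0.36 -0.47  2.22  2.13  0.32 -0.6 ] x [-0.612  0.383 -0.691] y [ 0.552  0.833 -0.027] z [ 0.565 -0.399 -0.722] yaz 56.45 w 0.762 g 50.8 F [-0.7 -0.1 -2.3]
```

View pics/place.png

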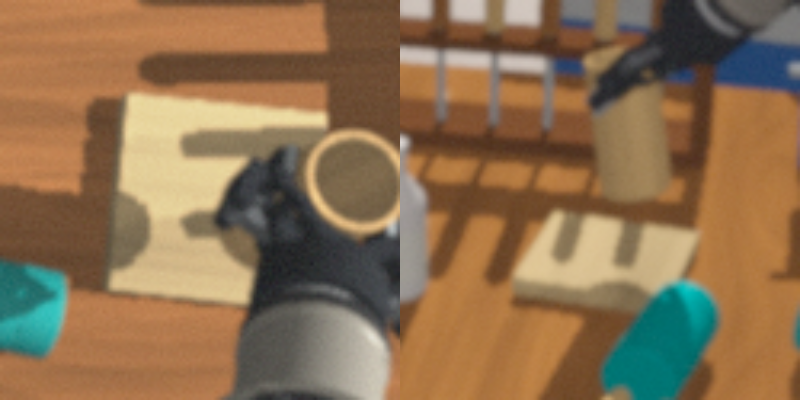

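The pot is held mouth up over the board but about 11° short of upright. Rim at (352,182) on the left; foot at (640,180) on the right. I'll compute the remaining turn.

```bash
cat >> h.py <<'E'
def rem(az=-32,tilt=54.9,tgt=(.5425,-.3415)):
    o=st(); a=np.radians(az);t=np.radians(tilt);r=np.array([np.cos(a),np.sin(a),0]);Z=np.array([0,0,1.])
    z=np.sin(t)*r-np.cos(t)*Z; y=np.array([-np.sin(a),np.cos(a),0]); D=np.column_stack([np.cross(y,z),y,z])
    print("turn",(R.from_matrix(D)*quat(o["tool_rot"]).inv()).as_rotvec().round(4),"dxy",(np.array(tgt)-o["eef_pos"][:2]).round(4))
E
python3 -c "
from h import *
rem()"
```

```text
t 24.25 p [ 0.5381 -0.3537  0.1848] q [ 0.82  0.36 -0.47  2.22  2.13  0.32 -0.6 ] x [-0.611  0.382 -0.693] y [ 0.553  0.833 -0.028] z [ 0.567 -0.4   -0.72 ] yaz 56.44 w 0.763 g 50.8 F [-0.6 -0.4 -1.8]
turn [-0.0804 -0.1766  0.0299] dxy [0.0044 0.0122]
```

>>> jog_arm --pt "0.0006 0.0015 0 -0.01 -0.022 0.0037 0.6" --pt "0.0006 0.0015 0 -0.01 -0.022 0.0037 0.6" --pt "0.0006 0.0015 0 -0.01 -0.022 0.0037 0.6" --pt "0.0006 0.0015 0 -0.01 -0.022 0.0037 0.6" --pt "0.0006 0.0015 0 -0.01 -0.022 0.0037 0.6" --pt "0.0006 0.0015 0 -0.01 -0.022 0.0037 0.6" --pt "0.0006 0.0015 0 -0.01 -0.022 0.0037 0.6" --pt "0.0006 0.0015 0 -0.01 -0.022 0.0037 0.6" --pt "0 0 0 0 0 0 0.6" --pt "0 0 0 0 0 0 0.6"

```text
t: 25.25
eef_pos: [0.5425, -0.3421, 0.184]
tool_rot: [0.442, 0.245, 0.854, -0.127]
contact_force: [0.1, -0.9, -0.8]
gripper_width: 0.76
grasp_force: 50.9
```

```bash
python3 -c "
from h import *
rem()"
```

```text
t 25.25 p [ 0.5425 -0.3421  0.184 ] q [ 1.02  0.46 -0.71  2.32  2.56  0.62 -0.95] x [-0.489  0.306 -0.817] y [ 0.53   0.848 -0.001] z [ 0.692 -0.434 -0.577] yaz 57.96 w 0.76 g 50.9 F [ 0.1 -0.9 -0.8]
turn [-0.0007 -0.0024  0.0006] dxy [0.     0.0006]
```

>>> jog_arm --pt "0 0 -0.01 0 0 0 0.6" --pt "0 0 -0.01 0 0 0 0.6" --pt "0 0 -0.01 0 0 0 0.6" --pt "0 0 -0.01 0 0 0 0.6" --pt "0 0 -0.01 0 0 0 0.6" --pt "0 0 -0.004 0 0 0 0.6" --pt "0 0 0 0 0 0 0.6" --pt "0 0 0 0 0 0 0.6"

```text
t: 26.05
eef_pos: [0.5424, -0.3418, 0.1292]
tool_rot: [0.442, 0.245, 0.854, -0.127]
contact_force: [-0.2, 0.4, -2.4]
gripper_width: 0.766
grasp_force: 50.9
```

```bash
python3 -c "
from h import *
rem()
b=bot.read_camera('side');a=bot.read_camera('top')
cv2.imwrite('pics/place2.png',np.hstack([cv2.resize(a['img'][140:265,400:525],(400,500)),cv2.resize(b['img'][60:185,250:350],(400,500))])[:,:,::-1])
print(pix(b,[[.545,-.343,.018],[.545,-.343,.148]]),pix(a,[[.545,-.343,.148]]))
"
```

```text
t 26.05 p [ 0.5424 -0.3418  0.1292] q [ 1.    0.6  -0.7   2.33  2.64  0.77 -0.97] x [-0.489  0.306 -0.817] y [0.53  0.848 0.   ] z [ 0.692 -0.433 -0.577] yaz 57.99 w 0.766 g 50.9 F [-0.2  0.4 -2.4]
turn [-0.0016 -0.0022  0.0002] dxy [0.0001 0.0003]
[[304.50751918 138.78523035]
 [306.33396088  99.6811993 ]] [[490.6693397  198.39187818]]
```

View pics/place2.png

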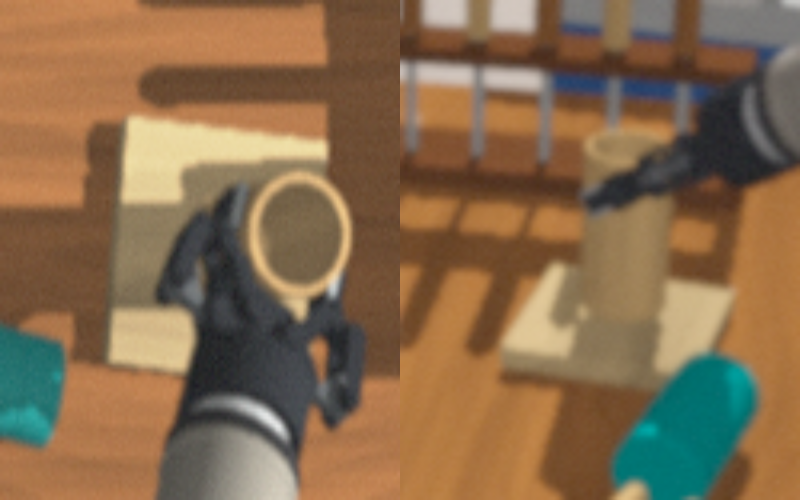

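The pot is upright over the board. Rim centre (299,232) on the left matches the prediction, and the edges are vertical at x≈583 and 665 on the right. I'll lower gently until it touches.

>>> jog_arm --pt "0 0 -0.003 0 0 0 0.6" --pt "0 0 -0.003 0 0 0 0.6" --pt "0 0 -0.002 0 0 0 0.6" --pt "0 0 -0.002 0 0 0 0.6" --pt "0 0 -0.001 0 0 0 0.6" --pt "0 0 -0.001 0 0 0 0.6" --pt "0 0 0 0 0 0 0.6"

```text
t: 26.85
eef_pos: [0.5433, -0.3423, 0.1186]
tool_rot: [0.443, 0.244, 0.853, -0.127]
contact_force: [-0.1, 0.9, 4.2]
gripper_width: 0.763
grasp_force: 51.3
```

>>> jog_arm --pt "0 0 -0.001 0 0 0 0.6" --pt "0 0 -0.001 0 0 0 0.6" --pt "0 0 0 0 0 0 0.6"

```text
t: 27.15
eef_pos: [0.5439, -0.3425, 0.1186]
tool_rot: [0.445, 0.244, 0.852, -0.129]
contact_force: [-9.0, 3.8, 19.1]
gripper_width: 0.763
grasp_force: 53.0
```

>>> jog_arm --pt "0 0 -0.001 0 0 0 0.6" --pt "0 0 -0.001 0 0 0 0.6" --pt "0 0 0 0 0 0 0.6"

```text
t: 27.45
eef_pos: [0.5451, -0.3428, 0.1185]
tool_rot: [0.447, 0.243, 0.851, -0.129]
contact_force: [-12.6, 5.6, 27.8]
gripper_width: 0.763
grasp_force: 53.8
```

>>> jog_arm --pt "0 0 0.001 0 0 0 0.6" --pt "0 0 0.001 0 0 0 0.6" --pt "0 0 0.001 0 0 0 0.6" --pt "0 0 0.0005 0 0 0 0.6" --pt "0 0 0 0 0 0 0.6"

```text
t: 27.95
eef_pos: [0.5438, -0.3423, 0.1184]
tool_rot: [0.444, 0.244, 0.853, -0.127]
contact_force: [1.4, 0.2, 7.6]
gripper_width: 0.763
grasp_force: 51.1
```

```bash
python3 -c "
from h import *
rem()"
```

```text
t 27.95 p [ 0.5438 -0.3423  0.1184] q [ 1.    0.64 -0.7   2.33  2.66  0.8  -0.97] x [-0.487  0.304 -0.819] y [ 0.53   0.848 -0.   ] z [ 0.695 -0.434 -0.574] yaz 58.0 w 0.763 g 51.1 F [1.4 0.2 7.6]
turn [ 0.0011  0.0013 -0.0001] dxy [-0.0013  0.0008]
```

>>> jog_arm --pt "0 0 0 0 0 0 0.78" --pt "0 0 0 0 0 0 0.82" --pt "0 0 0 0 0 0 0.88" --pt "0 0 0 0 0 0 0.95" --pt "0 0 0 0 0 0 1" --pt "0 0 0 0 0 0 1" --pt "0 0 0 0 0 0 1" --pt "0 0 0 0 0 0 1"

```text
t: 28.75
eef_pos: [0.5422, -0.3418, 0.1167]
tool_rot: [0.442, 0.245, 0.854, -0.127]
contact_force: [-0.5, -0.2, -0.6]
gripper_width: 1.001
grasp_force: 0.0
```

>>> jog_arm --pt "-0.0035 0.0022 0.0029 0 0 0 1" --pt "-0.007 0.0043 0.0057 0 0 0 1" --pt "-0.007 0.0043 0.0057 0 0 0 1" --pt "-0.007 0.0043 0.0057 0 0 0 1" --pt "-0.007 0.0043 0.0057 0 0 0 1" --pt "-0.007 0.0043 0.0057 0 0 0 1" --pt "-0.007 0.0043 0.0057 0 0 0 1" --pt "-0.007 0.0043 0.0057 0 0 0 1" --pt "-0.007 0.0043 0.0057 0 0 0 1" --pt "-0.007 0.0043 0.0057 0 0 0 1"

```text
t: 29.75
eef_pos: [0.4902, -0.3029, 0.1511]
tool_rot: [0.434, 0.239, 0.86, -0.126]
contact_force: [77.9, 87.7, 98.8]
gripper_width: 0.996
grasp_force: 0.0
```

```bash
python3 -c "
from h import *
st()"
```

```text
t 29.75 p [ 0.4902 -0.3029  0.1511] q [ 1.5   0.93 -1.41  2.44  2.32  1.08 -0.36] x [-0.51   0.301 -0.806] y [ 0.52   0.854 -0.009] z [ 0.686 -0.424 -0.592] yaz 58.69 w 0.996 g 0.0 F [77.9 87.7 98.8]
```

Unexpected force, with q3 and q4 at their limits. I'll look.

```bash
python3 -c "
from h import *
st()
b=bot.read_camera('side');a=bot.read_camera('top')
cv2.imwrite('pics/ret.png',cv2.resize(np.hstack([a['img'][100:400,300:560],b['img'][60:360,240:500]]),None,fx=1.5,fy=1.5)[:,:,::-1])
st()
"
```

```text
t 29.75 p [ 0.4902 -0.3029  0.1511] q [ 1.5   0.93 -1.41  2.44  2.32  1.08 -0.36] x [-0.51   0.301 -0.806] y [ 0.52   0.854 -0.009] z [ 0.686 -0.424 -0.592] yaz 58.69 w 0.996 g 0.0 F [77.9 87.7 98.8]
t 29.85 p [ 0.4875 -0.3048  0.147 ] q [ 1.5   0.94 -1.4   2.44  2.32  1.08 -0.36] x [-0.51   0.312 -0.802] y [ 0.527  0.85  -0.005] z [ 0.68  -0.425 -0.598] yaz 58.2 w 0.999 g 0.0 F [0.1 0.8 0.7]
```

View pics/ret.png

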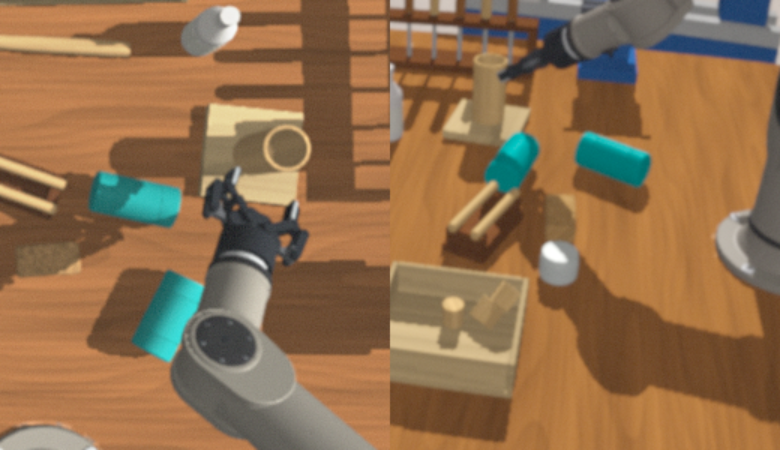

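The pot stands on the board (rim at (287,148) on the left) and the force is back to zero, so it was a jolt at the joint stop. I'll back off upward, gently.

>>> jog_arm --pt "0 0 0.004 0.008 0.013 0 1" --pt "0 0 0.006 0.011 0.017 0 1" --pt "0 0 0.008 0.016 0.025 0 1" --pt "0 0 0.01 0.016 0.025 0 1" --pt "0 0 0.01 0.016 0.025 0 1" --pt "0 0 0.01 0.016 0.025 0 1" --pt "0 0 0.01 0.016 0.025 0 1" --pt "0 0 0.01 0.016 0.025 0 1" --pt "0 0 0.01 0.016 0.025 0 1" --pt "0 0 0.01 0.016 0.025 0 1"

```text
t: 30.85
eef_pos: [0.4928, -0.2987, 0.2419]
tool_rot: [0.316, 0.252, 0.91, -0.088]
contact_force: [-0.6, -0.2, -0.6]
gripper_width: 0.998
grasp_force: 0.0
```

>>> jog_arm --pt "0 0 0.01 0 0 0 1" --pt "0 0 0 0 0 0 1" --pt "0 0 0 0 0 0 1" --pt "0 0 0 0 0 0 1" --pt "0 0 0 0 0 0 1"

```text
t: 31.35
eef_pos: [0.4916, -0.3003, 0.2494]
tool_rot: [0.315, 0.254, 0.91, -0.087]
contact_force: [-0.2, -0.2, 0.1]
gripper_width: 1.001
grasp_force: 0.0
```

```bash
python3 -c "
from h import *
o=st();print(o['joint_vel'].round(3))
b=bot.read_camera('side');a=bot.read_camera('top')
cv2.imwrite('pics/end.png',cv2.resize(np.hstack([a['img'][140:270,400:520],b['img'][70:200,260:380]]),None,fx=3.2,fy=3.2)[:,:,::-1])
print(pix(a,[[.545,-.343,.148]]),pix(b,[[.545,-.343,.148],[.545,-.343,.018]]))
"
```

```text
t 31.35 p [ 0.4916 -0.3003  0.2494] q [ 1.61  0.39 -1.39  2.21  1.34  0.51  0.27] x [-0.673  0.407 -0.618] y [0.517 0.856 0.001] z [ 0.529 -0.319 -0.786] yaz 58.89 w 1.001 g 0.0 F [-0.2 -0.2  0.1]
[ 0.004  0.005  0.002 -0.005 -0.005 -0.002  0.006]
[[490.6693397  198.39187818]] [[306.33396088  99.6811993 ]
 [304.50751918 138.78523035]]
```

View pics/end.png

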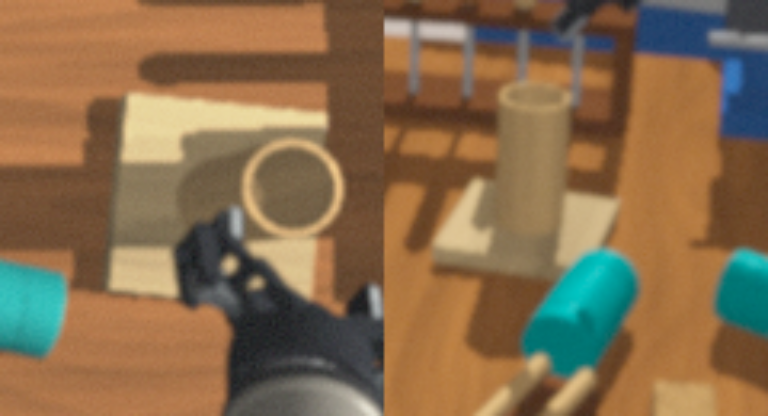

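The pot stands upright and released. Rim centre (293,187) maps to pixel (491.6,198.4) against the ideal (490.7,198.4), so it is centred within about 3 mm. The gripper is clear.

```bash
python3 -c "
from station import bot
print(bot.hand_in())"
```

```text
the job is handed in; nothing more can be done
None
```

I handed the job in at about 31 s; no verdict came back, and one reading may have failed the run: while backing off from the standing pot, the arm hit joint stops (joints 3 and 4) and the force reading spiked to about 150 N, over the 120 N limit, then fell to zero. All three offcuts were in the tray when last seen, the pot was laid in the cradle and regrasped the other way round, and it now stands mouth up within about 3 mm of the board's centre.

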